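# Take the cleaned feed roller out of the blow-off cabinet and complete the tray

## Robot

A 7-joint arm with a two-finger parallel gripper is mounted at the origin on the work surface. World frame = base frame: x ahead of the robot, y to its left, z up, the work surface at z = 0. Lengths are in m, angles in rad, forces in N, time in s.
With the tool pointing down it reaches from about 0.4 to 0.85 m from the base axis. Payload 4.5 kg.
Tool frame: the origin (TCP) lies at the centre of the arm's flange, where the gripper is bolted on; the fingertips stand nose_length ahead of it and the grasp point (between the pads) lies 147 mm ahead of it (nose_length is the distance from the TCP to the fingertips, in m); z points along the fingers, y is the line along which they close (so a half turn about z gives the same grasp; the last joint's range is limited). The gripper opens to 88 mm and grips with 3 to 60 N. Pads are 18 mm wide; open, the fingers measure 123 mm over their backs; the gripper's body (75 mm by 187 mm) begins 45 mm behind the grasp point.
Start: joints at [1.26, 0.689, -0.195, 1.565, 0.157, 0.902, -0.215], TCP at [0.211, -0.588, 0.405] pointing down, gripper open.
Joint ranges: [-3.01, 3.01], [-0.46, 2.08], [-1.47, 1.51], [0.13, 2.56], [-1, 4.14], [0.04, 2.09], [-2.66, 2.66]. Speed limits (rad/s): [2.57, 2.57, 3.14, 3.14, 3.14, 3.14, 3.14].

## Interface

Orientations are given as a unit quaternion [x, y, z, w].
In Python, from plant import * gives the robot as it stands.
- The arm moves only by the tool play_rows, never from a script. Its argument "rows" is a list that holds one entry, the list of rows, each a list of 6 numbers: the shift along the tool's x, y, z normalised to -1 to 1, where 1 is 0.5 m, then the turn, a rotation vector about the tool's x, y, z normalised to -1 to 1, where 1 is 0.5 rad. A call has 1 to 20 rows; each row is the pose to reach, as a shift and turn from the pose commanded when the call began, along the tool's axes at that moment; what a row does not reach only later rows make up. A row lasts 1/12 s, in which the tool goes at most 41.7 mm and 7.16 degrees, less where a joint would pass 70% of its speed; a pose out of reach is approached as far as the arm can. A call with a number of a shift or a turn outside -1 to 1 is refused whole. A call with a gripper value outside its range is refused whole. "claw" is the closure, from 0 (fully open) to 1 (shut), set as the call begins (left out, the last holds). The fingers move at their own pace and stop on an object; "squeeze" is the grip in N (left out, the last holds). Time passes only in rows, so rows that repeat a pose let the fingers close. It gives the time, the measured TCP pose, the force, the opening and the grip force at its end, in the units of the state.
- get_state(): the state, without advancing time (a new reading comes with each control period).
- snapshot(name): name is "scene" or "top"; returns a dict with "pixels" (420x560x3 uint8, blue, green, red), "camera_matrix" (3x3 intrinsics, pixels), "world_to_cam" (4x4, takes a point from world to camera coordinates). Camera axes: x right, y down, z forward; pixel columns grow to the right and rows downward; lengths in m; the calibration is good to about 2 mm. A picture is of the moment at which its call begins. There is no depth.
- finish_job(): hands the job in; it is judged then, once.
The state is a dict: "clock": time; "q": joint angles; "qd": joint speeds; "joint_torque": joint torques, N m; "tool_pos": TCP position; "eef_rot": TCP orientation; "contact_force": force on the tool from outside, world axes, zero at the start; "moment": the same for the moment, N m; "opening": opening from 0.0 (shut) to 1.0 (fully open); "finger_force": force on a finger pad.
Only numpy, scipy, OpenCV 4.12 (cv2) and the standard library are available. Lean on these libraries where they do the work, as an engineer would, in place of code of your own. Each camera call takes 0.05 s, during which the arm holds its last target. There are 200 camera calls.

## Task

The feed roller on the stand inside the air blow-off cabinet has been blown clean of lint. Reach in through the round arm port in the sloping window, lift the roller off the stand and bring it out through the port without knocking the cabinet, then set it down (do not drop it) upright, flange down, in the one empty cup of the tray. Leave the other rollers and the things on the bench where they are.

Things in the scene. Friction and masses are not known exactly. Their poses are not given: they have to be found in the camera images.
- port (a point): Centre of the round arm port in the cabinet's flat clear window, on the window's middle plane. z axis: the port's axis, outwards (40 degrees from vertical, leaning to the cabinet's front); y axis level, across the cabinet; x axis up the slope. Clear opening 160 mm; its black rubber rim is 8 mm wide and 10 mm thick. The 6 mm pane reaches 106 mm down-slope, 102 mm up-slope and 134 mm sideways.
- cabinet: Air blow-off cabinet, 280 mm wide, closed but for the port, fixed to the bench, left or right of the tray. Origin on the bench below the stand's usual place; x points to its back, y across, z up. Front wall 102 mm high at x = -112 mm; window from there to x = 47 mm; level clear roof 235 mm high from there to the rear at 200 mm, with a lamp housing 40 mm high on it (x = 117 to 177 mm); filter behind.
- roller_mid (a point): The roller to take out, upright on the stand in the cabinet. Point on its axis half-way up; z axis up. 78 mm high: at the foot an aluminium flange 44 mm across, 6 mm thick, then a black rubber-covered barrel 30 mm across (from 33 mm below to 33 mm above the point), then a steel journal 6 mm high, 16 mm across. 110 to 230 g. It lies 48 to 58 mm below the window along the port axis, up to 15 mm off it.
- stand_top (a point): Centre of the floor of the shallow dish on top of the fixed stand in the cabinet, on which the roller's flange stands. The dish is 60 mm in outer diameter, with a lip 3 mm high and 52 mm in inner diameter; it stands 94 mm above the bench.
- cup_a_floor (a point): Centre of the inner floor, 8 mm above the bench, of a square white cup: 64 mm outside, 56 mm inside, walls 18 mm above this floor. Four such cups stand fixed in a row, 76 mm apart along their y axes, in a shallow navy tray (92 x 324 x 16 mm) fixed to the bench; x points across the tray, away from the robot. Three hold a roller each, one is empty; its place in the row varies.
- cup_b_floor (a point): The same point of another of the four cups.
- cup_c_floor (a point): The same point of another of the four cups.
- cup_d_floor (a point): The same point of another of the four cups.
- roller_a_mid (a point): Half-way up the axis of a roller, of the same make, that stands loose in a cup of the tray; to be left alone.
- roller_b_mid (a point): The same point of a second roller standing in a cup of the tray; to be left alone.
- roller_c_mid (a point): The same point of a third roller standing in a cup of the tray; to be left alone.
- oiler_mid (a point): Half-way up a yellow oil bottle, 42 mm in diameter and 105 mm high, standing on the bench beyond the tray; to be left alone.
- wrench: A steel wrench lying on the bench beyond the tray; to be left alone.
- driver: A screwdriver with a yellow handle lying on the bench on the robot's side of the tray; to be left alone.
Mind the look-alikes: they are no part of the job. What is shaped like the part that bears roller_mid but green is not meant.

How it is judged:
By the outcome, as a careful person would: the job done as asked, in the order asked, and still so for the second after the job is handed in, with the robot touching nothing.
It also fails if it takes over 51 s, if anything falls off the work surface, if the arm or the gripper's body presses on something with over 40 N, if the wrist force passes 120 N, or if a joint passes its speed limit or range.

## Working session

There is one attempt and no reset: what is moved stays moved. The work goes in short steps, Python scripts to look and compute and a tool call to move; the robot and the scene stay as the last step left them, time stands still between calls to the robot, and variables do not carry over. Pictures are saved under pics/ and viewed, at most 11 in all, crops included, and the job is handed in when it is done.

Besides the shell and the picture viewer there is one more tool, called after ">>>" as name([rows], argument=value, ...), one row to a line, values as JSON. play_rows: Moves the arm, as the interface text tells. Its arguments: {"type":"object","properties":{"rows":{"type":"array"},"claw":{"type":"number"},"squeeze":{"type":"number"}},"required":["rows"]}

```bash
ls; mkdir -p pics; python3 - <<'E'
from plant import *
import cv2
for n in ("scene","top"):
    s=snapshot(n); cv2.imwrite(f"pics/{n}0.png",s["pixels"]); print(s["camera_matrix"],s["world_to_cam"])
st=get_state();print(st)
E
```

```text
pics
[[521.25850519   0.         278.20587068]
 [  0.         521.25850519 202.99023177]
 [  0.           0.           1.        ]] [[-0.92645088 -0.37628842 -0.00978711  0.54125834]
 [-0.33697791  0.84069067 -0.42389278  0.25571269]
 [ 0.16773388 -0.3894178  -0.9056595   1.08623233]
 [ 0.          0.          0.          1.        ]]
[[528.8764087    0.         276.15715768]
 [  0.         528.8764087  218.74664263]
 [  0.           0.           1.        ]] [[-0.01128772 -0.99993124 -0.00317754  0.01638443]
 [-0.99684804  0.01150236 -0.07849633  0.61071394]
 [ 0.07852748  0.00228148 -0.99690934  1.33435649]
 [ 0.          0.          0.          1.        ]]
{'clock': 0.1, 'q': array([ 1.25982793,  0.68989292, -0.19450178,  1.56619693,  0.1573289 ,
        0.90251478, -0.21510624]), 'qd': array([ 0.00019997, -0.00318208, -0.00197365, -0.00086787,  0.00073007,
       -0.00031551, -0.00044005]), 'joint_torque': array([-2.63219983e-03, -5.28495204e+01, -1.27194431e+00, -1.53834754e+01,
       -5.27228834e-02,  1.98090740e-03,  6.09800713e-05]), 'tool_pos': array([ 0.21110826, -0.58796855,  0.40400554]), 'eef_rot': array([ 9.85172397e-01,  1.71565418e-01, -2.13826262e-04, -7.81182287e-04]), 'contact_force': array([-0.22756378,  0.2647502 , -0.58487862]), 'moment': array([ 0.02610678, -0.01481168,  0.02641701]), 'finger_force': 0.0, 'opening': 1.000591563616293}
```

View pics/scene0.png

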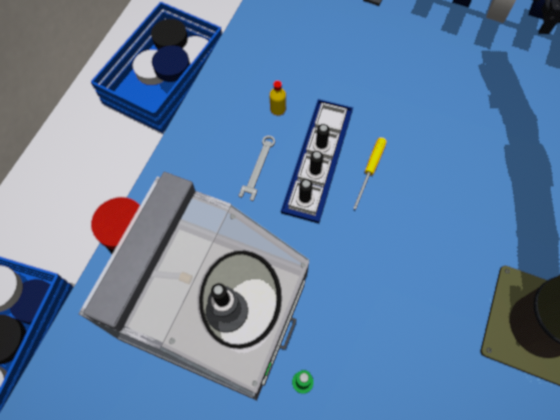

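View pics/top0.png

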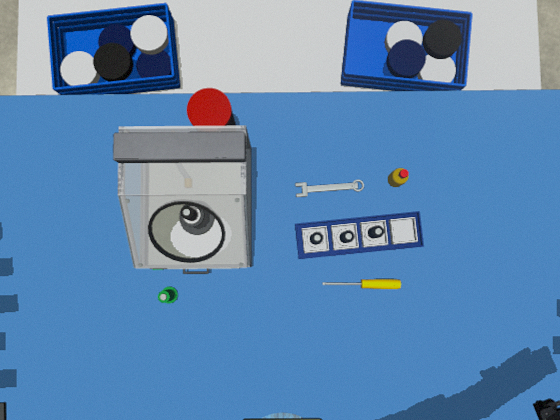

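```bash
cat > h.py <<'E'
from plant import *
import numpy as np, cv2
from scipy.spatial.transform import Rotation as R
def ray(s,uv):
    K,T=s["camera_matrix"],s["world_to_cam"]
    d=T[:3,:3].T@np.linalg.inv(K)@np.array([uv[0],uv[1],1.])
    return -T[:3,:3].T@T[:3,3], d/np.linalg.norm(d)
def onplane(s,uv,p,n):
    c,d=ray(s,uv); n=np.asarray(n,float); return c+d*(n@(np.asarray(p)-c))/(n@d)
def onz(s,uv,z): return onplane(s,uv,[0,0,z],[0,0,1])
def tri(s1,uv1,s2,uv2):
    (a,d),(b,e)=ray(s1,uv1),ray(s2,uv2)
    t=np.linalg.lstsq(np.c_[d,-e],b-a,rcond=None)[0]
    p,q=a+d*t[0],b+e*t[1]; return (p+q)/2,np.linalg.norm(p-q)
def proj(s,p):
    T=s["world_to_cam"]; c=T[:3,:3]@p+T[:3,3]; u=s["camera_matrix"]@c; return u[:2]/u[2]
E
python3 - <<'E'
import plant; print([x for x in dir(plant) if x[0]!='_'])
from h import *
S,T=snapshot("scene"),snapshot("top")
a=cv2.resize(S["pixels"][230:360,180:320],None,fx=4,fy=4,interpolation=cv2.INTER_CUBIC)
b=cv2.resize(T["pixels"][115:290,100:270],None,fx=3,fy=3,interpolation=cv2.INTER_CUBIC)
h=max(a.shape[0],b.shape[0]); im=np.zeros((h,1120,3),np.uint8); im=np.zeros((h,a.shape[1]+b.shape[1],3),np.uint8)
im[:a.shape[0],:a.shape[1]]=a; im[:b.shape[0],a.shape[1]:]=b
cv2.imwrite("pics/crop1.png",cv2.resize(im,(800,int(h*800/im.shape[1])))); print(im.shape)
cv2.imwrite("pics/crop2.png",cv2.resize(T["pixels"][195:300,285:430],None,fx=5,fy=5,interpolation=cv2.INTER_CUBIC))
# tray
hsv=cv2.cvtColor(T["pixels"],cv2.COLOR_BGR2HSV)
print(hsv[248,310],hsv[145,180],hsv[215,155], hsv[231,403])
m=cv2.inRange(hsv,(105,120,30),(130,255,130)); m[:200]=0;m[270:]=0;m[:,:285]=0;m[:,430:]=0
c=max(cv2.findContours(cv2.morphologyEx(m,cv2.MORPH_CLOSE,np.ones((3,3))),0,2)[0],key=cv2.contourArea)
P=np.array([onz(T,p[0],.016) for p in c])[:,:2].astype(np.float32)
print("tray",cv2.minAreaRect(P))
m=cv2.inRange(hsv,(0,0,180),(180,60,255));m[:205]=0;m[260:]=0;m[:,:290]=0;m[:,430:]=0
for c in cv2.findContours(m,0,2)[0]:
    if cv2.contourArea(c)>100: print("cup",cv2.minAreaRect(np.array([onz(T,p[0],.026)[:2] for p in c]).astype(np.float32)))
E
```

```text
['Unreachable', 'finish_job', 'get_state', 'nose_length', 'snapshot']
(525, 1070, 3)
[113   5 205] [116  13 138] [100  15  50] [ 99   9 205]
tray ((0.5669469237327576, -0.2021230161190033), (0.08985308557748795, 0.32204312086105347), 5.159887790679932)
cup ((0.5583873987197876, -0.09004461765289307), (0.06229385361075401, 0.0628545954823494), 5.049054145812988)
cup ((0.5651773810386658, -0.165690615773201), (0.06220751628279686, 0.06203455105423927), 5.346674919128418)
cup ((0.5717378854751587, -0.24154125154018402), (0.06181199103593826, 0.06224231421947479), 4.960421562194824)
cup ((0.5781958699226379, -0.3129235804080963), (0.062148962169885635, 0.05364656820893288), 4.900125503540039)
```

View pics/crop1.png

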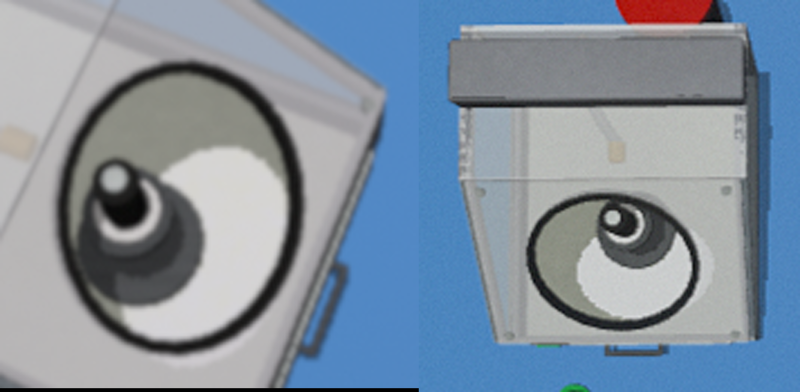

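```bash
python3 - <<'E'
from h import *
print(nose_length)
S,T=snapshot("scene"),snapshot("top")
def ring(s,x0,x1,y0,y1,name):
    g=cv2.cvtColor(s["pixels"],cv2.COLOR_BGR2GRAY); m=np.zeros_like(g); m[y0:y1,x0:x1]=(g[y0:y1,x0:x1]<75)*255
    cs=[c for c in cv2.findContours(m,cv2.RETR_LIST,cv2.CHAIN_APPROX_NONE)[0] if len(c)>25]
    big=sorted(cs,key=cv2.contourArea)[-2:]
    E=[cv2.fitEllipse(c) for c in big]; print(name,E); return big
cs=ring(S,190,290,240,355,"scene"); ct=ring(T,142,232,190,270,"top")
es,et=[cv2.fitEllipse(c[-1])[0] for c in (cs,ct)]
P,gap=tri(S,es,T,et); print("port tri",P,gap)
# journal top
for s,n,w in((S,"s",(212,226,283,297)),(T,"t",(181,193,206,217))):
    g=cv2.cvtColor(s["pixels"],cv2.COLOR_BGR2GRAY)[w[2]:w[3],w[0]:w[1]]; print(n); print(g)
J,gp=tri(S,(218.5,289.9),T,(186.6,211.7)); print("journal",J,gp)
# lamp yaw
hsv=cv2.cvtColor(T["pixels"],cv2.COLOR_BGR2HSV); m=cv2.inRange(hsv,(0,0,90),(180,60,150)); m[:120]=0;m[170:]=0;m[:,:100]=0;m[:,260:]=0
c=max(cv2.findContours(cv2.morphologyEx(m,cv2.MORPH_OPEN,np.ones((5,5))),0,2)[0],key=cv2.contourArea)
r=cv2.minAreaRect(np.array([onz(T,p[0],.275)[:2] for p in c]).astype(np.float32)); print("lamp",r)
for yaw in (0,2,4):
    y=np.radians(yaw); n=np.array([-np.sin(np.radians(40))*np.cos(y),-np.sin(np.radians(40))*np.sin(y),np.cos(np.radians(40))])
    ey=np.array([-np.sin(y),np.cos(y),0]); ex=np.cross(ey,n)
    for nm,s,c in(("S",S,cs),("T",T,ct)):
        for k in c:
            Q=np.array([onplane(s,p[0],P,n)-P for p in k]); q=np.c_[Q@ex,Q@ey].astype(np.float32)
            e=cv2.fitEllipse(q); print(yaw,nm,np.round(e[0],4),np.round(e[1],4))
E
```

```text
0.166
scene [((241.37701416015625, 297.90191650390625), (69.84208679199219, 90.26167297363281), 178.25588989257812), ((239.82156372070312, 299.15618896484375), (80.36945343017578, 96.28251647949219), 6.858460426330566)]
top [((185.29861450195312, 232.538818359375), (50.19223403930664, 72.3443603515625), 106.29664611816406), ((185.9817657470703, 231.4762725830078), (59.15579605102539, 76.17095184326172), 100.5754623413086)]
port tri [0.57150549 0.21615945 0.16525805] 0.0026953738893934235
s
[[139 134 126 113 100  87  79  80  87  97 112 126 135 139]
 [131 117  97  76  63  61  62  60  54  59  75  99 120 134]
 [110  83  61  62  80  97 106  99  78  53  47  63  89 113]
 [ 85  54  66 102 131 145 151 147 126  92  53  41  56  79]
 [ 63  55  97 141 165 172 174 173 161 129  77  39  35  49]
 [ 49  67 120 162 176 179 179 180 174 150 101  50  32  38]
 [ 46  80 132 168 178 179 181 182 178 160 114  59  32  35]
 [ 43  83 133 169 179 181 182 183 179 158 111  57  32  36]
 [ 39  70 122 163 179 181 182 183 174 144  93  47  30  36]
 [ 33  52  98 144 169 175 177 173 154 116  67  37  31  29]
 [ 33  37  64 1
[... 718 characters left out ...]
35  42  46  38]
 [ 66  54  41  36  43  48  46  45  39  43  40  34]]
journal [0.61633354 0.21483606 0.16294514] 0.004809727270696406
lamp ((0.7518993616104126, 0.21281448006629944), (0.06301221996545792, 0.2758311629295349), 0.08065912872552872)
0 S [-0.0064 -0.0065] [0.1482 0.1641]
0 S [-0.005  -0.0036] [0.1723 0.173 ]
0 T [-0.0043  0.0019] [0.1449 0.1652]
0 T [-0.0019  0.0003] [0.1719 0.1729]
2 S [-0.0066 -0.0066] [0.1496 0.1635]
2 S [-0.0052 -0.0037] [0.1715 0.1747]
2 T [-0.0042  0.0018] [0.1436 0.1659]
2 T [-0.0019  0.0001] [0.1707 0.1732]
4 S [-0.0069 -0.0066] [0.1509 0.163 ]
4 S [-0.0053 -0.0038] [0.1708 0.1765]
4 T [-0.0041  0.0018] [0.1423 0.1667]
4 T [-0.0019  0.    ] [0.1689 0.1743]
```

```bash
python3 - <<'E'
from h import *
S,T=snapshot("scene"),snapshot("top")
us,ut=(218.1,289.4),(186.0,211.6)
print(tri(S,us,T,ut), onz(S,us,.172),onz(T,ut,.172))
# green roller-like, flange foot check skip; stand dish / rim on plane thru expected port height
n=np.array([-.6428,0,.766]); 
for nm,s,u in(("S",S,(239.8,299.2)),("T",T,(186.0,231.5))): print(nm,onz(s,u,.170),onz(s,u,.173))
# empty cup check in scene view: project estimates
for p in [(.578,-.3165,.026),(.5717,-.2415,.026)]: print(proj(S,np.array(p)),proj(T,np.array(p)))
hsv=cv2.cvtColor(S["pixels"],cv2.COLOR_BGR2HSV); m=cv2.inRange(hsv,(0,0,180),(180,60,255)); m[:100]=0;m[230:]=0;m[:,:280]=0;m[:,355:]=0
for c in cv2.findContours(m,0,2)[0]:
    if cv2.contourArea(c)>100: print("cup",cv2.minAreaRect(np.array([onz(S,p[0],.026)[:2] for p in c]).astype(np.float32)))
# targets (TCP) for tool poses
st=get_state(); print(st["clock"],st["tool_pos"],R.from_quat(st["eef_rot"]).as_matrix())
E
```

```text
(array([0.61616486, 0.21534154, 0.16816708]), np.float64(0.004650874394103766)) [0.61304942 0.21548931 0.172     ] [0.61801535 0.21547024 0.172     ]
S [0.56936691 0.21687326 0.17      ] [0.5688366  0.21750344 0.173     ]
T [0.57246932 0.215721   0.17      ] [0.57229979 0.21520105 0.173     ]
[328.83726228 115.16059322] [403.67803857 230.02471051]
[320.7453576  140.16005761] [374.41672074 232.81993099]
cup ((0.5499356389045715, -0.0840199664235115), (0.055308762937784195, 0.04891270026564598), 5.425232410430908)
cup ((0.5566793084144592, -0.15902024507522583), (0.05530627816915512, 0.04757428169250488), 4.8572187423706055)
cup ((0.5699835419654846, -0.3090229034423828), (0.0550127774477005, 0.04460878297686577), 4.770540237426758)
0.4 [ 0.21129918 -0.58816724  0.40462384] [[ 9.41096355e-01  3.38138502e-01 -6.25802799e-05]
 [ 3.38138508e-01 -9.41096336e-01  1.88173922e-04]
 [ 4.73477599e-06 -1.98250594e-04 -9.99999980e-01]]
```

View pics/crop2.png

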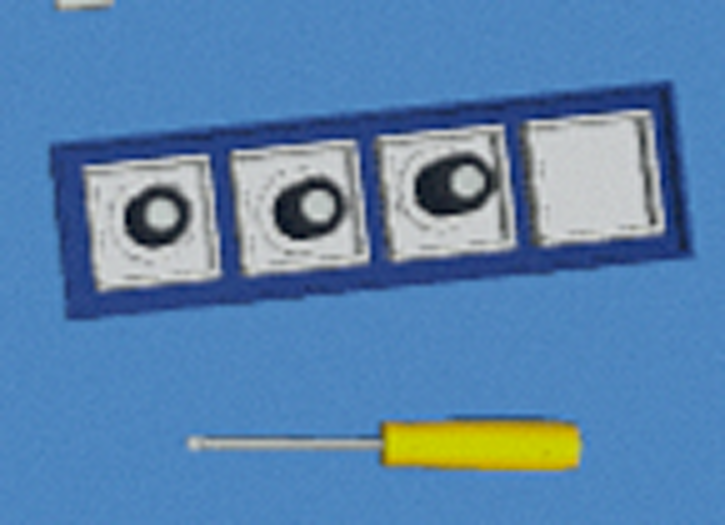

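```bash
cat >> h.py <<'E'
c4,s4=np.cos(np.radians(40)),np.sin(np.radians(40))
def Rt(yaw,tilt=40):  # tool leaning towards the robot; yaw deg
    t=np.radians(tilt); M=np.array([[np.cos(t),0,np.sin(t)],[0,-1,0],[np.sin(t),0,-np.cos(t)]])
    return R.from_euler("z",yaw,degrees=True)*R.from_matrix(M)
def move(p,Rg):
    st=get_state(); Rc=R.from_quat(st["eef_rot"])
    d=Rc.inv().apply(np.array(p)-st["tool_pos"]); w=(Rc.inv()*Rg).as_rotvec()
    print(np.round(st["clock"],2),"row",np.round(np.r_[d/.5,w/.5],3).tolist(),"rows>=%.1f"%max(np.linalg.norm(d)/.0417,np.linalg.norm(w)/.125))
E
python3 - <<'E'
from h import *
move((.45,-.2,.42),Rt(-10,20)); Rc=R.from_quat(get_state()["eef_rot"]); print((Rc.inv()*Rt(0)).as_rotvec())
E
```

```text
0.4 row [0.712, -0.569, -0.031, -0.182, 0.682, 1.028] rows>=10.9
[-0.12057553  0.69111154  0.33069049]
```

>>> play_rows([
  [[0.71,-0.57,-0.03,-0.12,0.69,0.33],[0.71,-0.57,-0.03,-0.12,0.69,0.33],[0.71,-0.57,-0.03,-0.12,0.69,0.33],[0.71,-0.57,-0.03,-0.12,0.69,0.33],[0.71,-0.57,-0.03,-0.12,0.69,0.33],[0.71,-0.57,-0.03,-0.12,0.69,0.33],[0.71,-0.57,-0.03,-0.12,0.69,0.33],[0.71,-0.57,-0.03,-0.12,0.69,0.33],[0.71,-0.57,-0.03,-0.12,0.69,0.33],[0.71,-0.57,-0.03,-0.12,0.69,0.33],[0.71,-0.57,-0.03,-0.12,0.69,0.33],[0.71,-0.57,-0.03,-0.12,0.69,0.33],[0.71,-0.57,-0.03,-0.12,0.69,0.33],[0.71,-0.57,-0.03,-0.12,0.69,0.33]],
], claw=0.4)

```text
clock: 1.57
tool_pos: [0.4488, -0.2003, 0.4197]
eef_rot: [0.981, 0.088, 0.174, 0.0]
contact_force: [-0.6, -0.4, -0.8]
opening: 0.605
finger_force: 0.0
```

```bash
python3 - <<'E'
from h import *
n=np.array([-s4,0,c4]); g=np.array([.6155,.2155,.155])+.154*n
print(g); move(g+.13*n,Rt(0)); print(get_state()["opening"])
E
```

```text
[0.51651071 0.2155     0.27297084]
1.57 row [0.082, -0.827, 0.103, -0.12, 0.693, 0.332] rows>=10.0
0.6052620721423834
```

>>> play_rows([
  [[0.08,-0.83,0.1,-0.12,0.69,0.33],[0.08,-0.83,0.1,-0.12,0.69,0.33],[0.08,-0.83,0.1,-0.12,0.69,0.33],[0.08,-0.83,0.1,-0.12,0.69,0.33],[0.08,-0.83,0.1,-0.12,0.69,0.33],[0.08,-0.83,0.1,-0.12,0.69,0.33],[0.08,-0.83,0.1,-0.12,0.69,0.33],[0.08,-0.83,0.1,-0.12,0.69,0.33],[0.08,-0.83,0.1,-0.12,0.69,0.33],[0.08,-0.83,0.1,-0.12,0.69,0.33],[0.08,-0.83,0.1,-0.12,0.69,0.33],[0.08,-0.83,0.1,-0.12,0.69,0.33],[0.08,-0.83,0.1,-0.12,0.69,0.33],[0.08,-0.83,0.1,-0.12,0.69,0.33]],
])

```text
clock: 2.73
tool_pos: [0.4752, 0.1686, 0.471]
eef_rot: [0.945, -0.004, 0.328, 0.006]
contact_force: [0.5, 0.3, 0.0]
opening: 0.599
finger_force: 0.0
```

```bash
python3 - <<'E'
from h import *
n=np.array([-s4,0,c4]); g=np.array([.6155,.2155,.155])+.154*n
move(g,Rt(0)); move(g+.13*n,Rt(0)); st=get_state(); print(st["q"])
S,T=snapshot("scene"),snapshot("top")
p=st["tool_pos"]; z=R.from_quat(st["eef_rot"]).apply([0,0,1]); tip=p+.166*z
print("tip",tip,proj(S,tip),proj(T,tip))
a=cv2.resize(S["pixels"][160:380,150:400],(500,440),interpolation=cv2.INTER_CUBIC);b=cv2.resize(T["pixels"][120:320,120:255],(297,440),interpolation=cv2.INTER_CUBIC)
cv2.imwrite("pics/pre.png",np.hstack([a,b]))
E
```

```text
2.73 row [-0.181, -0.098, 0.361, 0.028, 0.059, -0.005] rows>=5.0
2.73 row [-0.189, -0.095, 0.101, 0.028, 0.059, -0.005] rows>=2.8
[-1.038503    0.46456528  0.76058678  2.14927995 -0.99951097  0.04365267
 -1.02577035]
tip [0.57812984 0.16623785 0.34070234] [239.43628981 239.1793688 ] [196.12550048 223.61338214]
```

View pics/pre.png

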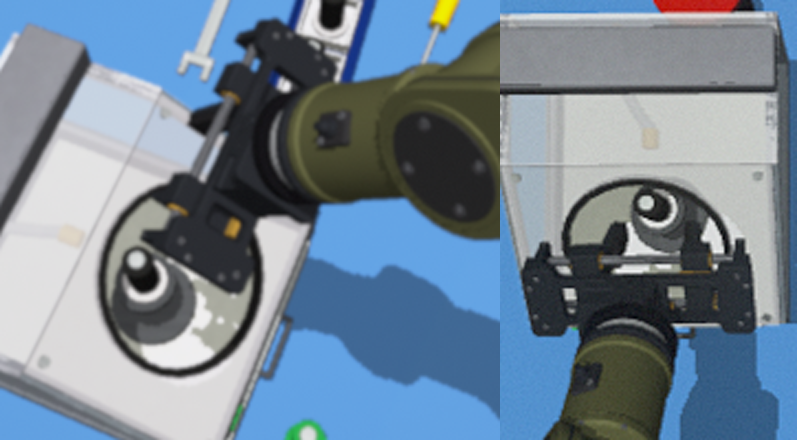

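The view shows the gripper stopped above the port, with the wrist against the limits of joints 5 and 6. It needs the other wrist branch, so I'll identify the kinematics in order to plan for it.

```bash
cat > fk.py <<'E'
import numpy as np, itertools
from scipy.spatial.transform import Rotation as R
from scipy.optimize import least_squares
LO=np.array([-3.01,-.46,-1.47,.13,-1,.04,-2.66]);HI=np.array([3.01,2.08,1.51,2.56,4.14,2.09,2.66])
def rots(q,s,o):
    a=[s[0]*q[0]+o[0],q[1],s[1]*q[2],q[3],s[2]*q[4],q[5],s[3]*q[6]+o[1]]
    r=R.identity(); out=[]
    for ax,v in zip("zyzyzyz",a): r=r*R.from_euler(ax,v); out.append(r)
    return out
E
python3 - <<'E'
from fk import *; from plant import *
st=get_state()
D=[(np.array([1.25982793,.68989292,-.19450178,1.56619693,.1573289,.90251478,-.21510624]),np.array([.21110826,-.58796855,.40400554]),R.from_quat([.985172397,.171565418,-.000213826,-.000781182])),(st["q"],st["tool_pos"],R.from_quat(st["eef_rot"]))]
best=[]
for s in itertools.product([1,-1],repeat=4):
  for o in itertools.product(np.arange(4)*np.pi/2,repeat=2):
    e=sum((rots(q,s,o)[-1].inv()*r).magnitude() for q,p,r in D); best.append((e,s,o))
best.sort(key=lambda b:b[0]); print(best[:4])
e,s,o=best[0]
A=[];b=[]
for q,p,r in D:
    rr=rots(q,s,o); z=[x.apply([0,0,1]) for x in rr]; x=[k.apply([1,0,0]) for k in rr]
    A.append(np.c_[[0,0,1],z[2],z[4],z[6]]); b.append(p)
sol=np.linalg.lstsq(np.vstack(A),np.hstack(b),rcond=None); print(sol[0],np.vstack(A)@sol[0]-np.hstack(b))
E
```

```text
[(3.2304226907064688e-09, (-1, -1, -1, -1), (np.float64(0.0), np.float64(1.5707963267948966))), (0.7126285411896639, (1, 1, 1, 1), (np.float64(0.0), np.float64(4.71238898038469))), (0.9302758891512396, (-1, -1, -1, -1), (np.float64(1.5707963267948966), np.float64(3.141592653589793))), (0.9302758931481621, (-1, -1, -1, -1), (np.float64(4.71238898038469), np.float64(0.0)))]
[0.41787078 0.53497875 0.35649901 0.20119823] [ 0.04140252  0.02734828  0.00395392  0.00159777  0.02213208 -0.00395392]
```

```bash
cat >> h.py <<'E'
def log():
    import json; st=get_state()
    open("log.jsonl","a").write(json.dumps([list(map(float,st[k])) for k in("q","tool_pos","eef_rot")])+"\n")
E
python3 - <<'E'
from h import *
log(); move((.45,.1,.48),Rt(0,10))
E
```

```text
2.83 row [-0.025, 0.148, -0.047, 0.018, -0.976, 0.014] rows>=3.9
```

>>> play_rows([
  [[-0.03,0.15,-0.05,0.02,-0.97,0.0],[-0.03,0.15,-0.05,0.02,-0.97,0.0],[-0.03,0.15,-0.05,0.02,-0.97,0.0],[-0.03,0.15,-0.05,0.02,-0.97,0.0],[-0.03,0.15,-0.05,0.02,-0.97,0.0],[-0.03,0.15,-0.05,0.02,-0.97,0.0],[-0.03,0.15,-0.05,0.02,-0.97,0.0]],
])

```text
clock: 3.42
tool_pos: [0.4472, 0.093, 0.4814]
eef_rot: [0.996, -0.002, 0.092, 0.0]
contact_force: [-0.1, 0.2, 0.3]
opening: 0.599
finger_force: 0.0
```

```bash
python3 - <<'E'
from h import *
log(); print(get_state()["q"]); move((.45,.0,.46),Rt(40,20))
E
```

```text
[-1.00844752  0.52677681  1.1016882   2.0510483  -0.70310071  0.75928695
 -1.08516708]
3.42 row [-0.001, 0.186, 0.043, 0.372, 0.315, -1.358] rows>=5.8
```

```bash
cat >> fk.py <<'E'
S,O=(-1,-1,-1,-1),(0,np.pi/2)
def cols(q):
    r=rots(q,S,O); X=lambda i:r[i].apply([1,0,0]); Y=lambda i:r[i].apply([0,1,0]); Z=lambda i:r[i].apply([0,0,1])
    return np.c_[[0,0,1],X(0),Z(2),X(2),X(3),Z(4),X(4),X(5),Z(6)]
E
python3 - <<'E'
from fk import *; import json
D=[json.loads(l) for l in open("log.jsonl")]+[[[1.25982793,.68989292,-.19450178,1.56619693,.1573289,.90251478,-.21510624],[.21110826,-.58796855,.40400554],[0]]]
names=["z0","x0","l1","x2","x3","l2","x4","x5","d7"]
A=[cols(np.array(d[0])) for d in D]; b=np.hstack([d[1] for d in D])
for k in ([0,2,5,8],[0,2,5,7,8],[0,2,3,4,5,8],[0,1,2,5,8],[0,2,3,5,8],[0,1,2,5,7,8],[0,2,3,4,5,7,8]):
    M=np.vstack(A)[:,k]; s=np.linalg.lstsq(M,b,rcond=None)[0]; print([names[i] for i in k],s.round(4),np.abs(M@s-b).max().round(5))
E
```

```text
['z0', 'l1', 'l2', 'd7'] [0.4379 0.5177 0.3736 0.1901] 0.04514
['z0', 'l1', 'l2', 'x5', 'd7'] [ 0.4053  0.5236  0.3446 -0.0236  0.1868] 0.04674
['z0', 'l1', 'x2', 'x3', 'l2', 'd7'] [ 0.4561  0.5431 -0.0066  0.027   0.3874  0.2064] 0.04789
['z0', 'x0', 'l1', 'l2', 'd7'] [ 0.3112 -0.087   0.6799  0.3644  0.2075] 0.0463
['z0', 'l1', 'x2', 'l2', 'd7'] [ 0.4402  0.5199 -0.0061  0.3785  0.1938] 0.04514
['z0', 'x0', 'l1', 'l2', 'x5', 'd7'] [ 0.2518 -0.1589  0.8057  0.3971  0.0327  0.2264] 0.04504
['z0', 'l1', 'x2', 'x3', 'l2', 'x5', 'd7'] [ 0.3766  0.5064 -0.0083 -0.0273  0.3287 -0.0352  0.1777] 0.04474
```

>>> play_rows([
  [[0.0,0.2,0.05,0.2,-0.2,-0.4],[0.0,0.2,0.05,0.2,-0.2,-0.4],[0.0,0.2,0.05,0.2,-0.2,-0.4],[0.0,0.2,0.05,0.2,-0.2,-0.4],[0.0,0.2,0.05,0.2,-0.2,-0.4]],
])

```text
clock: 3.83
tool_pos: [0.4507, -0.0076, 0.4571]
eef_rot: [0.993, 0.1, 0.042, -0.04]
contact_force: [-0.0, 0.3, -0.2]
opening: 0.603
finger_force: 0.0
```

```bash
python3 - <<'E'
from h import *
log(); print(get_state()["q"]); move((.45,-.1,.46),Rt(30,10))
E
```

```text
[-0.61940633  0.50527258  0.88815857  2.05621186 -0.69491266  0.81828385
 -0.67603226]
3.83 row [-0.037, 0.18, -0.022, -0.057, 0.142, -0.653] rows>=2.7
```

>>> play_rows([
  [[0.0,0.2,0.0,0.6,0.0,-0.4],[0.0,0.2,0.0,0.6,0.0,-0.4],[0.0,0.2,0.0,0.6,0.0,-0.4],[0.0,0.2,0.0,0.6,0.0,-0.4],[0.0,0.2,0.0,0.6,0.0,-0.4]],
])

```text
clock: 4.25
tool_pos: [0.472, -0.1055, 0.4497]
eef_rot: [0.961, 0.203, 0.03, -0.183]
contact_force: [-0.2, 0.4, 0.1]
opening: 0.601
finger_force: 0.0
```

```bash
cat > fit.py <<'E'
from h import *; from fk import *; import json
log(); print(get_state()["clock"],get_state()["q"].round(3))
D=[json.loads(l) for l in open("log.jsonl")]+[[[1.25982793,.68989292,-.19450178,1.56619693,.1573289,.90251478,-.21510624],[.21110826,-.58796855,.40400554],[0]]]
def allc(q):
    r=rots(q,S,O); return np.hstack([np.eye(3)[:,2:]]+[np.c_[r[i].apply([1,0,0]),r[i].apply([0,1,0])] if i!=6 else r[6].as_matrix() for i in range(7)]+[r[i].apply([0,0,1])[:,None] for i in (2,4)])
b=np.hstack([d[1] for d in D]); M=np.vstack([allc(np.array(d[0])) for d in D])
names=["z0"]+[f"{a}{i}" for i in range(6) for a in "xy"]+["x6","y6","z6","l1","l2"]
base=[0,15,16,17]
M0=lambda k:(lambda s:(np.abs(M[:,k]@s-b).max(),s))(np.linalg.lstsq(M[:,k],b,rcond=None)[0])
res=[]
for n in (1,2,3):
  for ex in itertools.combinations(range(1,13),n):
    k=base+list(ex); e,s=M0(k); res.append((e,[names[i] for i in k],s.round(4)))
res.sort(key=lambda r:r[0]); print(M.shape,*res[:6],sep="\n")
E
python3 fit.py
```

```text
4.25 [-0.164  0.56   0.658  1.911 -0.75   1.113 -0.247]
(15, 18)
(np.float64(7.264090717828964e-10), ['z0', 'z6', 'l1', 'l2', 'y1', 'y3', 'y5'], array([ 3.469e-01,  1.601e-01,  5.634e-01,  3.448e-01, -1.880e-02,
       -2.690e-02, -4.000e-04]))
(np.float64(7.264093770942281e-10), ['z0', 'z6', 'l1', 'l2', 'y1', 'y2', 'y5'], array([ 3.469e-01,  1.601e-01,  5.634e-01,  3.448e-01, -1.880e-02,
       -2.690e-02, -4.000e-04]))
(np.float64(7.264094187275916e-10), ['z0', 'z6', 'l1', 'l2', 'y1', 'y2', 'y4'], array([ 3.469e-01,  1.601e-01,  5.634e-01,  3.448e-01, -1.880e-02,
       -2.690e-02, -4.000e-04]))
(np.float64(7.264094742387428e-10), ['z0', 'z6', 'l1', 'l2', 'y0', 'y3', 'y5'], array([ 3.469e-01,  1.601e-01,  5.634e-01,  3.448e-01, -1.880e-02,
       -2.690e-02, -4.000e-04]))
(np.float64(7.264095436276818e-10), ['z0', 'z6', 'l1', 'l2', 'y0', 'y2', 'y5'], array([ 3.469e-01,  1.601e-01,  5.634e-01,  3.448e-01, -1.880e-02,
       -2.690e-02, -4.000e-04]))
(np.float64(7.264095713832575e-10), ['z0', 'z6', 'l1', 'l2', 'y1', 'y3', 'y4'], array([ 3.469e-01,  1.601e-01,  5.634e-01,  3.448e-01, -1.880e-02,
       -2.690e-02, -4.000e-04]))
```

```bash
cat >> fk.py <<'E'
L=dict(z0=.3469,z6=.1601,l1=.5634,l2=.3448,y1=-.0188,y3=-.0269,y5=-.0004)
def fk(q):
    r=rots(q,S,O); Y=lambda i:r[i].apply([0,1,0]); Z=lambda i:r[i].apply([0,0,1])
    return np.array([0,0,L["z0"]])+L["y1"]*Y(1)+L["l1"]*Z(2)+L["y3"]*Y(3)+L["l2"]*Z(4)+L["y5"]*Y(5)+L["z6"]*Z(6), r[-1]
def err(q,p,r):
    a,b=fk(q); return np.r_[p-a,(r*b.inv()).as_rotvec()]
def jac(q):
    p,r=fk(q); J=np.zeros((6,7))
    for i in range(7):
        d=q.copy(); d[i]+=1e-6; a,b=fk(d); J[:3,i]=(a-p)/1e-6; J[3:,i]=(b*r.inv()).as_rotvec()/1e-6
    return J
def step(q,p,r,lam=.02,it=8):  # local damped tracking inside the joint ranges
    for _ in range(it):
        J=jac(q); q=np.clip(q+J.T@np.linalg.solve(J@J.T+lam**2*np.eye(6),err(q,p,r)),LO,HI)
    return q
def run(q,p,r,n=12):
    p0,r0=fk(q); w=(r*r0.inv()).as_rotvec()
    for t in np.linspace(0,1,n+1)[1:]: q=step(q,p0+t*(p-p0),R.from_rotvec(t*w)*r0)
    return q
def ik(p,r,N=200,seed=0):
    g=np.random.default_rng(seed); out=[]
    for _ in range(N):
        s=least_squares(err,g.uniform(LO,HI),args=(p,r),bounds=(LO,HI))
        if s.cost<1e-8: out.append(s.x)
    return np.array(out)
E
python3 - <<'E'
from h import *; from fk import *
np.set_printoptions(precision=2,suppress=True,linewidth=120)
q0=np.array([1.26,.69,-.1945,1.566,.157,.9025,-.215])
p0,r0=fk(q0); q=run(q0,np.array([.4488,-.2003,.4197]),R.from_quat([.981,.088,.174,0]))
print("A",q)
n=np.array([-s4,0,c4]); g=np.array([.6155,.2155,.155])+.154*n
q=run(q,g+.13*n,Rt(0)); print("pre sim",q, "real [-1.04 .46 .76 2.15 -1 .044 -1.03]")
for nm,p,r in(("grasp",g,Rt(0)),("grasp flip",g,Rt(0)*R.from_euler("z",180,degrees=True)),("pre",g+.13*n,Rt(0))):
    s=ik(p,r,60); print(nm,len(s)); print(s[np.argsort(s[:,2])][::max(1,len(s)//8)])
E
```

```text
A [ 0.54  0.46 -0.24  2.08 -0.12  0.3  -0.94]
pre sim [-0.92  0.55  0.33  2.32 -0.77  0.04 -1.44] real [-1.04 .46 .76 2.15 -1 .044 -1.03]
grasp 34
[[ 0.11  1.22 -1.36  2.13  2.01  1.52  2.63]
 [-0.34  0.83 -0.39  2.16  2.18  0.76  2.08]
 [-0.49  0.81 -0.14  2.16  2.32  0.63  1.87]
 [-0.58  0.81  0.    2.17  2.43  0.57  1.74]
 [-0.72  0.83  0.24  2.18  2.69  0.48  1.42]
 [-0.78  0.85  0.33  2.18  2.82  0.46  1.28]
 [-0.88  0.89  0.52  2.18  3.13  0.45  0.93]
 [-1.17  1.31  1.31  2.2   4.05  0.93 -0.22]
 [-1.18  1.45  1.49  2.2   4.11  1.11 -0.36]]
grasp flip 30
[[ 0.13  1.29 -1.46  2.13  2.02  1.63 -0.45]
 [ 0.02  1.05 -1.07  2.14  2.01  1.25 -0.67]
 [-0.07  0.95 -0.87  2.14  2.04  1.09 -0.77]
 [-0.15  0.9  -0.72  2.15  2.06  0.98 -0.85]
 [-0.22  0.87 -0.6   2.15  2.1   0.89 -0.93]
 [-0.4   0.82 -0.29  2.16  2.23  0.71 -1.14]
 [-0.45  0.81 -0.21  2.16  2.28  0.66 -1.2 ]
 [-0.56  0.81 -0.02  2.17  2.41  0.58 -1.38]
 [-0.58  0.81  0.01  2.17  2.44  0.56 -1.41]
 [-0.75  0.84  0.29  2.18  2.76  0.47 -1.79]]
pre 31
[[ 0.01  0.81 -1.21  2.27  1.77  1.25  2.42]
 [-0.08  0.71 -1.    2.28  1.8   1.08  2.36]
 [-0.58  0.55 -0.17  2.3   2.04  0.59  2.05]
 [-0.68  0.55 -0.03  2.31  2.12  0.52  1.96]
 [-0.82  0.56  0.2   2.31  2.3   0.43  1.77]
 [-0.99  0.61  0.47  2.32  2.68  0.34  1.38]
 [-1.07  0.64  0.63  2.33  3.    0.32  1.06]
 [-1.1   0.66  0.68  2.33  3.12  0.32  0.94]
 [-1.18  0.72  0.85  2.33  3.5   0.35  0.55]
 [-1.31  0.93  1.24  2.34  4.1   0.62 -0.06]
 [-1.32  0.97  1.29  2.34  4.14  0.67 -0.11]]
```

```bash
cat > plan.py <<'E'
from h import *; from fk import *
np.set_printoptions(precision=3,suppress=True,linewidth=130)
n=np.array([-s4,0,c4]); g=np.array([.6155,.2155,.155])+.154*n
F=R.from_euler("z",180,degrees=True)
def row(q,p,r):
    a,b=fk(q); d=b.inv().apply(p-a)/.5; w=(b.inv()*r).as_rotvec()/.5
    return np.r_[d,w].round(2)
E
python3 - <<'E'
from plan import *
q=get_state()["q"]; s=ik(g+.13*n,Rt(0)*F,60); qe=s[np.argmin(np.abs(s[:,2]+.1))]; print("target",qe)
qs=q.copy(); K=6
for k in range(1,K+1):
    p,r=fk(q+(qe-q)*k/K); ro=row(qs,p,r); qs=run(qs,p,r); a,b=fk(qs)
    print(k,"tcp",p,"tip",p+r.apply([0,0,.166]),"row",ro.tolist(),"q",qs,"err",np.abs(err(qs,p,r)).max().round(4))
E
```

```text
target [-0.633  0.552 -0.094  2.305  2.081  0.552 -1.137]
1 tcp [ 0.431 -0.083  0.42 ] tip [ 0.38  -0.075  0.262] row [-0.06, -0.05, 0.07, -0.22, -0.85, -0.48] q [-0.352  0.61   0.735  1.982 -0.384  1.053 -0.245] err 0.0
2 tcp [ 0.421 -0.071  0.408] tip [ 0.365 -0.127  0.262] row [0.01, -0.03, 0.03, -0.42, -0.67, -0.63] q [-0.539  0.659  0.808  2.052 -0.06   0.886 -0.203] err 0.0
3 tcp [ 0.439 -0.043  0.403] tip [ 0.422 -0.143  0.271] row [0.06, 0.01, -0.02, -0.59, -0.46, -0.71] q [-0.726  0.707  0.878  2.123  0.22   0.621 -0.157] err 0.0
4 tcp [0.465 0.017 0.396] tip [ 0.509 -0.086  0.274] row [0.1, 0.05, -0.07, -0.7, -0.25, -0.75] q [-0.915  0.758  0.956  2.194  0.455  0.279 -0.106] err 0.0
5 tcp [0.47  0.111 0.386] tip [0.564 0.047 0.264] row [0.13, 0.1, -0.1, -0.77, -0.07, -0.77] q [-1.107  0.809  1.045  2.264  0.67   0.04  -0.054] err 0.1004
6 tcp [0.433 0.216 0.373] tip [0.54  0.216 0.245] row [0.14, 0.17, -0.12, -1.08, 0.03, -0.78] q [-0.803  0.562  0.169  2.314  2.275  0.438 -1.342] err 0.0
```

```bash
python3 - <<'E'
from plan import *
q=get_state()["q"]
for tgt in (-.2,-.1,.2):
  s=ik(g+.13*n,Rt(0)*F,60,1); qe=s[np.argmin(np.abs(s[:,2]-tgt))]
  for j6 in (.9,1.1,1.3):
    m1=q.copy(); m1[4]=.4; m1[5]=j6
    m2=q+(qe-q)*.5; m2[4]=1.4; m2[5]=j6
    P=[q,m1,m2,qe]; qs=q.copy(); mn=9; out=[]
    for i in range(3):
      for t in (.33,.67,1):
        p,r=fk(P[i]+(P[i+1]-P[i])*t); ro=row(qs,p,r); qs=run(qs,p,r,8); tip=p+r.apply([0,0,.166])
        out.append((p,tip,ro,qs,np.abs(err(qs,p,r)).max().round(3))); mn=min(mn,qs[5])
    print(tgt,j6,"min j6",mn.round(2),"end",qs)
    if tgt==-.1 and j6==1.1:
      for o in out: print("tcp",o[0],"tip",o[1],"q",o[3],o[4])
E
```

```text
-0.2 0.9 min j6 0.04 end [-0.865  0.573  0.268  2.317  2.38   0.401 -1.451]
-0.2 1.1 min j6 0.26 end [-0.86   0.572  0.26   2.317  2.37   0.404 -1.441]
-0.2 1.3 min j6 0.42 end [-0.83   0.566  0.211  2.315  2.317  0.422 -1.386]
-0.1 0.9 min j6 0.04 end [-0.869  0.574  0.274  2.317  2.387  0.399 -1.457]
-0.1 1.1 min j6 0.28 end [-0.881  0.576  0.293  2.318  2.409  0.392 -1.481]
tcp [ 0.433 -0.143  0.446] tip [ 0.39  -0.122  0.287] q [-0.207  0.583  0.741  1.913 -0.411  1.126 -0.189] 0.0
tcp [ 0.406 -0.19   0.457] tip [ 0.334 -0.217  0.31 ] q [-0.252  0.612  0.832  1.915 -0.073  1.099 -0.114] 0.0
tcp [ 0.395 -0.237  0.481] tip [ 0.312 -0.313  0.359] q [-0.294  0.647  0.928  1.917  0.248  1.026 -0.045] 0.0
tcp [ 0.417 -0.204  0.481] tip [ 0.349 -0.322  0.385] q [-0.47   0.709  1.     1.986  0.487  0.888 -0.092] 0.0
tcp [ 0.452 -0.159  0.481] tip [ 0.429 -0.307  0.41 ] q [-0.659  0.788  1.101  2.058  0.752  0.668 -0.195] 0.0
tcp [ 0.49  -0.094  0.479] tip [ 0.527 -0.247  0.426] q [-0.856  0.931  1.294  2.129  1.066  0.321 -0.401] 0.0
tcp [0.511 0.005 0.443] tip [ 0.603 -0.111  0.367] q [-0.956  0.815  1.076  2.196  1.883  0.282 -1.169] 0.0
tcp [0.493 0.117 0.405] tip [0.61  0.06  0.303] q [-0.927  0.645  0.642  2.258  2.193  0.412 -1.373] 0.0
tcp [0.433 0.216 0.373] tip [0.54  0.216 0.245] q [-0.881  0.576  0.293  2.318  2.409  0.392 -1.481] 0.0
-0.1 1.3 min j6 0.41 end [-0.846  0.569  0.237  2.316  2.344  0.412 -1.414]
0.2 0.9 min j6 0.04 end [-0.863  0.572  0.264  2.317  2.375  0.402 -1.445]
0.2 1.1 min j6 0.32 end [-0.905  0.582  0.333  2.319  2.462  0.378 -1.535]
0.2 1.3 min j6 0.4 end [-0.871  0.574  0.276  2.317  2.39   0.398 -1.461]
```

```bash
cat > path.py <<'E'
from plan import *
import sys,json
def path(q,j6=1.3,tgt=-.1,N=3):
    s=ik(g+.13*n,Rt(0)*F,60,1); qe=s[np.argmin(np.abs(s[:,2]-tgt))]
    m1=q.copy(); m1[4]=.4; m1[5]=j6; m2=q+(qe-q)*.5; m2[4]=1.4; m2[5]=j6
    P=[q,m1,m2,qe]; return [P[i]+(P[i+1]-P[i])*t/N for i in range(3) for t in range(1,N+1)]
E
python3 - <<'E'
from path import *
q=get_state()["q"]; W=path(q); prev=q; qs=q
for w in W:
    p,r=fk(w); ro=row(prev,p,r); d,a=np.linalg.norm(ro[:3])*.5,np.linalg.norm(ro[3:])*.5
    qs=run(qs,p,r,8); print(ro.tolist(),"n>=%.1f"%max(d/.0417,a/.125),qs, "tip",(p+r.apply([0,0,.166]))); prev=w
json.dump([w.tolist() for w in W],open("W.json","w"))
E
```

```text
[-0.11, 0.02, -0.02, -0.05, -0.71, -0.32] n>=3.1 [-0.201  0.579  0.729  1.913 -0.398  1.189 -0.198] tip [ 0.374 -0.109  0.294]
[-0.11, 0.02, -0.02, -0.06, -0.72, -0.27] n>=3.1 [-0.24   0.604  0.809  1.915 -0.047  1.232 -0.139] tip [ 0.3   -0.196  0.325]
[-0.11, 0.02, -0.02, -0.06, -0.74, -0.23] n>=3.1 [-0.281  0.635  0.897  1.916  0.305  1.231 -0.087] tip [ 0.259 -0.289  0.389]
[0.04, -0.0, -0.05, -0.34, -0.68, -0.23] n>=3.2 [-0.452  0.687  0.952  1.986  0.585  1.103 -0.169] tip [ 0.299 -0.316  0.425]
[0.03, 0.03, -0.1, -0.53, -0.62, -0.19] n>=3.3 [-0.629  0.744  1.017  2.056  0.892  0.923 -0.32 ] tip [ 0.385 -0.316  0.458]
[0.02, 0.06, -0.14, -0.69, -0.53, -0.12] n>=3.5 [-0.808  0.807  1.093  2.127  1.288  0.721 -0.611] tip [ 0.497 -0.266  0.48 ]
[0.08, 0.13, -0.17, -1.0, 0.09, -0.1] n>=4.0 [-0.909  0.746  0.94   2.194  1.727  0.532 -1.008] tip [ 0.598 -0.133  0.403]
[0.12, 0.15, -0.16, -0.92, 0.29, -0.23] n>=4.0 [-0.899  0.632  0.593  2.256  2.097  0.505 -1.279] tip [0.617 0.045 0.32 ]
[0.16, 0.16, -0.13, -0.76, 0.47, -0.34] n>=3.8 [-0.846  0.569  0.237  2.316  2.344  0.412 -1.414] tip [0.54  0.216 0.245]
```

>>> play_rows([
  [[-0.11,0.02,-0.02,-0.05,-0.71,-0.32],[-0.11,0.02,-0.02,-0.05,-0.71,-0.32],[-0.11,0.02,-0.02,-0.05,-0.71,-0.32],[-0.11,0.02,-0.02,-0.05,-0.71,-0.32]],
])

```text
clock: 4.58
tool_pos: [0.4267, -0.1334, 0.4482]
eef_rot: [0.932, 0.314, -0.126, -0.129]
contact_force: [1.1, 0.6, -0.3]
opening: 0.598
finger_force: 0.0
```

>>> play_rows([
  [[-0.11,0.02,-0.02,-0.06,-0.72,-0.27],[-0.11,0.02,-0.02,-0.06,-0.72,-0.27],[-0.11,0.02,-0.02,-0.06,-0.72,-0.27],[-0.11,0.02,-0.02,-0.06,-0.72,-0.27]],
])

```text
clock: 4.92
tool_pos: [0.3931, -0.1767, 0.4623]
eef_rot: [0.874, 0.395, -0.276, -0.065]
contact_force: [0.3, 1.2, -0.3]
opening: 0.603
finger_force: 0.0
```

>>> play_rows([
  [[-0.11,0.02,-0.02,-0.06,-0.74,-0.23],[-0.11,0.02,-0.02,-0.06,-0.74,-0.23],[-0.11,0.02,-0.02,-0.06,-0.74,-0.23],[-0.11,0.02,-0.02,-0.06,-0.74,-0.23]],
])

```text
clock: 5.25
tool_pos: [0.3751, -0.2229, 0.4906]
eef_rot: [0.786, 0.453, -0.421, 0.005]
contact_force: [1.0, 1.0, -0.2]
opening: 0.602
finger_force: 0.0
```

```bash
cat > nxt.py <<'E'
from path import *
i=int(sys.argv[1]); W=[np.array(w) for w in json.load(open("W.json"))]; st=get_state(); q=st["q"]; print(st["clock"],q,"fk err",np.abs(fk(q)[0]-st["tool_pos"]).max()); prev=q;qs=q
for w in W[i:]:
    p,r=fk(w); ro=row(prev,p,r); qs=run(qs,p,r,8); print(ro.tolist(),qs,np.abs(err(qs,p,r)).max().round(3)); prev=w
E
python3 nxt.py 3
```

```text
5.25 [-0.283  0.647  0.89   1.913  0.298  1.222 -0.086] fk err 5.340133580086781e-05
[0.03, -0.01, -0.05, -0.32, -0.67, -0.22] [-0.454  0.689  0.956  1.986  0.582  1.101 -0.165] 0.0
[0.03, 0.03, -0.1, -0.53, -0.62, -0.19] [-0.631  0.747  1.022  2.057  0.888  0.918 -0.317] 0.0
[0.02, 0.06, -0.14, -0.69, -0.53, -0.12] [-0.811  0.811  1.101  2.127  1.286  0.713 -0.608] 0.0
[0.08, 0.13, -0.17, -1.0, 0.09, -0.1] [-0.913  0.75   0.949  2.194  1.73   0.524 -1.012] 0.0
[0.12, 0.15, -0.16, -0.92, 0.29, -0.23] [-0.902  0.633  0.598  2.257  2.101  0.502 -1.283] 0.0
[0.16, 0.16, -0.13, -0.76, 0.47, -0.34] [-0.848  0.57   0.24   2.316  2.348  0.411 -1.417] 0.0
```

>>> play_rows([
  [[0.03,-0.01,-0.05,-0.32,-0.67,-0.22],[0.03,-0.01,-0.05,-0.32,-0.67,-0.22],[0.03,-0.01,-0.05,-0.32,-0.67,-0.22],[0.03,-0.01,-0.05,-0.32,-0.67,-0.22]],
])

```text
clock: 5.58
tool_pos: [0.3911, -0.199, 0.498]
eef_rot: [0.675, 0.521, -0.508, 0.119]
contact_force: [-0.1, 0.9, -0.7]
opening: 0.603
finger_force: 0.0
```

>>> play_rows([
  [[0.03,0.03,-0.1,-0.53,-0.62,-0.19],[0.03,0.03,-0.1,-0.53,-0.62,-0.19],[0.03,0.03,-0.1,-0.53,-0.62,-0.19],[0.03,0.03,-0.1,-0.53,-0.62,-0.19]],
])

```text
clock: 5.92
tool_pos: [0.4307, -0.1633, 0.5035]
eef_rot: [0.543, 0.59, -0.537, 0.262]
contact_force: [-1.4, -0.0, 0.1]
opening: 0.601
finger_force: 0.0
```

>>> play_rows([
  [[0.02,0.06,-0.14,-0.69,-0.53,-0.12],[0.02,0.06,-0.14,-0.69,-0.53,-0.12],[0.02,0.06,-0.14,-0.69,-0.53,-0.12],[0.02,0.06,-0.14,-0.69,-0.53,-0.12],[0.02,0.06,-0.14,-0.69,-0.53,-0.12]],
])

```text
clock: 6.33
tool_pos: [0.4738, -0.1017, 0.5042]
eef_rot: [0.399, 0.648, -0.504, 0.409]
contact_force: [-0.2, -0.9, 0.5]
opening: 0.598
finger_force: 0.0
```

>>> play_rows([
  [[0.08,0.13,-0.17,-1.0,0.09,-0.1],[0.08,0.13,-0.17,-1.0,0.09,-0.1],[0.08,0.13,-0.17,-1.0,0.09,-0.1],[0.08,0.13,-0.17,-1.0,0.09,-0.1],[0.08,0.13,-0.17,-1.0,0.09,-0.1]],
])

```text
clock: 6.75
tool_pos: [0.5105, -0.0026, 0.4594]
eef_rot: [0.279, 0.772, -0.327, 0.468]
contact_force: [0.7, -1.0, 0.9]
opening: 0.603
finger_force: 0.0
```

```bash
python3 nxt.py 7
```

```text
6.75 [-0.923  0.762  0.965  2.186  1.712  0.508 -1.005] fk err 5.82210740673883e-05
[0.12, 0.14, -0.16, -0.92, 0.29, -0.24] [-0.906  0.635  0.606  2.257  2.106  0.498 -1.289] 0.0
[0.16, 0.16, -0.13, -0.76, 0.47, -0.34] [-0.851  0.57   0.245  2.316  2.353  0.409 -1.423] 0.0
```

>>> play_rows([
  [[0.12,0.14,-0.16,-0.92,0.29,-0.24],[0.12,0.14,-0.16,-0.92,0.29,-0.24],[0.12,0.14,-0.16,-0.92,0.29,-0.24],[0.12,0.14,-0.16,-0.92,0.29,-0.24],[0.12,0.14,-0.16,-0.92,0.29,-0.24]],
])

```text
clock: 7.17
tool_pos: [0.4943, 0.1097, 0.4165]
eef_rot: [0.142, 0.873, -0.148, 0.442]
contact_force: [-0.6, -1.6, 0.5]
opening: 0.605
finger_force: 0.0
```

>>> play_rows([
  [[0.16,0.16,-0.13,-0.76,0.47,-0.34],[0.16,0.16,-0.13,-0.76,0.47,-0.34],[0.16,0.16,-0.13,-0.76,0.47,-0.34],[0.16,0.16,-0.13,-0.76,0.47,-0.34],[0.16,0.16,-0.13,-0.76,0.47,-0.34]],
])

```text
clock: 7.58
tool_pos: [0.4325, 0.2162, 0.3765]
eef_rot: [0.001, 0.94, -0.003, 0.342]
contact_force: [0.1, -0.5, 1.0]
opening: 0.596
finger_force: 0.0
```

```bash
python3 - <<'E'
from plan import *
st=get_state(); print(st["q"]); move(g+.13*n,Rt(0)*F); move(g,Rt(0)*F)
print("sim grasp",run(st["q"],g,Rt(0)*F))
S_,T_=snapshot("scene"),snapshot("top")
a=cv2.resize(S_["pixels"][160:380,150:400],(500,440),interpolation=cv2.INTER_CUBIC);b=cv2.resize(T_["pixels"][120:320,120:255],(297,440),interpolation=cv2.INTER_CUBIC)
cv2.imwrite("pics/pre2.png",np.hstack([a,b]))
E
```

```text
[-0.873  0.564  0.272  2.311  2.333  0.39  -1.406]
7.58 row [0.004, -0.001, 0.007, -0.013, -0.002, -0.0] rows>=0.1
7.58 row [0.004, 0.0, 0.267, -0.013, -0.002, -0.0] rows>=3.2
sim grasp [-0.638  0.815  0.098  2.172  2.525  0.528 -1.521]
```

View pics/pre2.png

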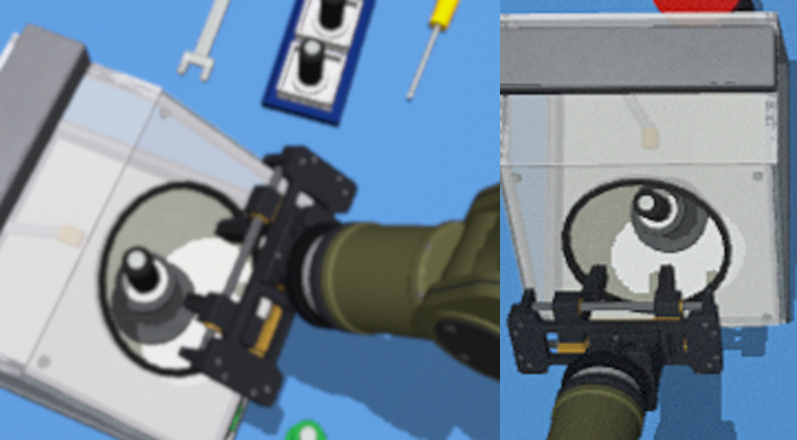

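>>> play_rows([
  [[0.0,0.0,0.04,-0.01,0,0],[0.0,0.0,0.08,-0.01,0,0],[0.0,0.0,0.11,-0.01,0,0],[0.0,0.0,0.14,-0.01,0,0],[0.0,0.0,0.17,-0.01,0,0],[0.0,0.0,0.195,-0.01,0,0],[0.0,0.0,0.22,-0.01,0,0],[0.0,0.0,0.23,-0.01,0,0],[0.0,0.0,0.23,-0.01,0,0]],
])

```text
clock: 8.43
tool_pos: [0.5066, 0.2149, 0.2869]
eef_rot: [-0.001, 0.94, -0.003, 0.341]
contact_force: [0.5, -0.3, 0.0]
opening: 0.601
finger_force: 0.0
```

```bash
python3 - <<'E'
from plan import *
st=get_state(); print(st["q"],st["contact_force"]); move(g,Rt(0)*F)
S_,T_=snapshot("scene"),snapshot("top")
a=cv2.resize(S_["pixels"][220:340,190:320],(433,400),interpolation=cv2.INTER_CUBIC);b=cv2.resize(T_["pixels"][170:290,130:240],(366,400),interpolation=cv2.INTER_CUBIC)
cv2.imwrite("pics/in.png",np.hstack([a,b]))
E
```

```text
[-0.663  0.784  0.119  2.192  2.508  0.51  -1.512] [ 0.527 -0.312  0.015]
8.43 row [0.003, 0.001, 0.034, -0.01, -0.002, 0.008] rows>=0.4
```

View pics/in.png

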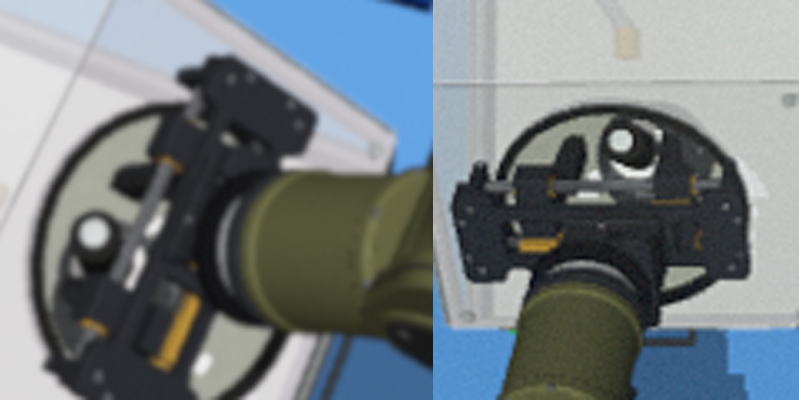

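>>> play_rows([
  [[0.0,0.0,0.015,-0.01,0,0.01],[0.0,0.0,0.025,-0.01,0,0.01],[0.0,0.0,0.034,-0.01,0,0.01],[0.0,0.0,0.034,-0.01,0,0.01],[0.0,0.0,0.034,-0.01,0,0.01]],
])

```text
clock: 8.95
tool_pos: [0.5168, 0.2154, 0.2744]
eef_rot: [-0.0, 0.94, 0.001, 0.341]
contact_force: [0.6, -0.7, -0.7]
opening: 0.601
finger_force: 0.0
```

```bash
python3 - <<'E'
from plan import *
st=get_state(); print(st["contact_force"],st["moment"]); move(g,Rt(0)*F)
E
```

```text
[ 0.633 -0.709 -0.655] [ 0.058  0.447 -0.022]
8.95 row [0.002, 0.0, 0.002, 0.005, -0.004, -0.0] rows>=0.0
```

>>> play_rows([
  [[0,0,0,0,0,0],[0,0,0,0,0,0],[0,0,0,0,0,0],[0,0,0,0,0,0],[0,0,0,0,0,0],[0,0,0,0,0,0],[0,0,0,0,0,0],[0,0,0,0,0,0]],
], claw=1.0, squeeze=25)

```text
clock: 9.62
tool_pos: [0.5167, 0.2155, 0.2747]
eef_rot: [-0.0, 0.94, 0.001, 0.341]
contact_force: [-0.3, -0.2, 0.8]
opening: 0.336
finger_force: 24.9
```

>>> play_rows([
  [[-0.005,0,-0.006,0,0,0],[-0.01,0,-0.012,0,0,0],[-0.016,0,-0.019,0,0,0],[-0.016,0,-0.019,0,0,0],[-0.012,0,-0.035,0,0,0],[-0.006,0,-0.055,0,0,0],[0.0,0,-0.08,0,0,0],[0.0,0,-0.11,0,0,0],[0.0,0,-0.14,0,0,0],[0.0,0,-0.17,0,0,0],[0.0,0,-0.2,0,0,0],[0.0,0,-0.23,0,0,0],[0.0,0,-0.26,0,0,0],[0.0,0,-0.29,0,0,0],[0.0,0,-0.32,0,0,0],[0.0,0,-0.34,0,0,0],[0.0,0,-0.34,0,0,0]],
])

```text
clock: 11.03
tool_pos: [0.4056, 0.2149, 0.4063]
eef_rot: [-0.001, 0.94, 0.002, 0.341]
contact_force: [-0.0, 0.1, -0.5]
opening: 0.333
finger_force: 24.9
```

```bash
python3 - <<'E'
from plan import *
st=get_state(); q=st["q"]; print(q,st["contact_force"],st["opening"])
S_,T_=snapshot("scene"),snapshot("top")
cv2.imwrite("pics/out.png",np.hstack([cv2.resize(S_["pixels"][140:380,130:400],(450,400)),cv2.resize(T_["pixels"][100:320,100:290],(345,400))]))
# place TCP poses: tool point 154mm ahead at roller mid+22
for yaw in (5.1,-20,-40):
    r=Rt(yaw)*F; z=r.apply([0,0,1]); fl=np.array([.576,-.3165,.008]); t=fl+[0,0,.061]-.154*z
    qs=run(q,q*0+0 if False else fk(q)[0]+[0,0,.06],fk(q)[1]); qs=run(qs,np.array([.45,-.0,.45]),R.from_rotvec(np.zeros(3))*fk(q)[1]); 
    qa=run(qs,t+[0,0,.1],r); qb=run(qa,t,r)
    print(yaw,t,qs,np.abs(err(qs,np.array([.45,0,.45]),fk(q)[1])).max().round(3),qa,qb,np.abs(err(qb,t,r)).max().round(4))
E
```

```text
[-0.978  0.486  0.364  2.343  2.262  0.334 -1.345] [-0.032  0.09  -0.458] 0.333280636604041
5.1 [ 0.477 -0.325  0.187] [-0.12   0.335 -0.012  2.327  2.773  0.229 -1.31 ] 0.0 [ 0.943  0.839 -0.507  2.041  3.608  0.222 -1.275] [ 0.864  1.016 -0.374  2.053  3.584  0.43  -1.192] 0.0
-20 [ 0.483 -0.283  0.187] [-0.12   0.335 -0.012  2.327  2.773  0.229 -1.31 ] 0.0 [ 0.561  0.776 -0.146  2.18   3.122  0.503 -1.406] [ 0.558  0.992 -0.141  2.189  3.131  0.726 -1.387] 0.0
-40 [ 0.5   -0.253  0.187] [-0.12   0.335 -0.012  2.327  2.773  0.229 -1.31 ] 0.0 [ 0.282  0.78   0.06   2.182  2.718  0.515 -1.516] [ 0.325  0.994 -0.01   2.187  2.77   0.738 -1.58 ] 0.0
```

View pics/out.png

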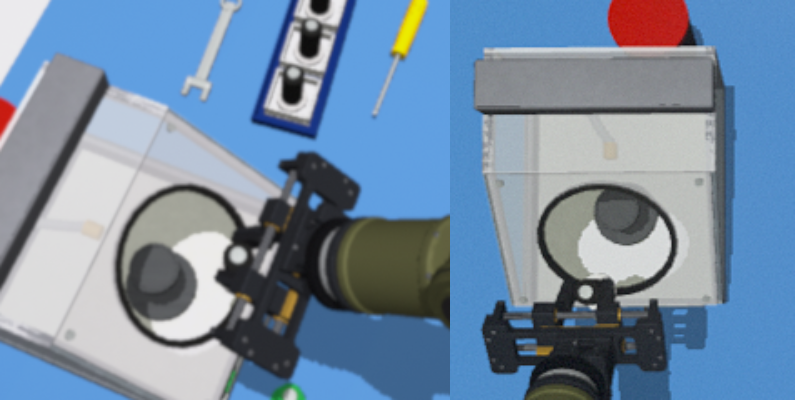

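```bash
cat > pl.py <<'E'
from plan import *
fl=np.array([.576,-.3165,.008]); r=Rt(-8)*F; z=r.apply([0,0,1]); t=fl+[0,0,.061]-.154*z
E
python3 - <<'E'
from pl import *
st=get_state(); q=st["q"]; print(t)
prev=q
for p,rr in ((np.array([.43,.0,.44]),Rt(-4)*F),(np.array([.46,-.2,.40]),r),(t+[0,0,.12],r),(t,r)):
    ro=row(prev,p,rr); q=run(q,p,rr); print(ro.tolist(),"n",np.linalg.norm(ro[:3])*12,q,np.abs(err(q,p,rr)).max().round(4)); prev=q
E
```

```text
[ 0.478 -0.303  0.187]
[-0.08, -0.43, -0.03, 0.1, -0.0, 0.11] n 5.260874452027913 [-0.249  0.34   0.122  2.397  2.797  0.295 -1.422] 0.0
[-0.02, -0.39, 0.12, 0.09, -0.0, 0.11] n 4.902407571795719 [ 0.5    0.502 -0.2    2.245  3.299  0.285 -1.519] 0.0
[0.07, -0.2, 0.18, -0.0, 0.0, 0.0] n 3.336345305869883 [ 0.709  0.747 -0.242  2.124  3.465  0.374 -1.468] 0.0
[0.15, -0.0, 0.18, 0.0, -0.0, -0.0] n 2.8116898833263955 [ 0.654  0.992 -0.156  2.144  3.421  0.642 -1.38 ] 0.0
```

>>> play_rows([
  [[-0.02,-0.03,-0.01,0.01,0,0.01],[-0.03,-0.07,-0.02,0.02,0,0.02],[-0.04,-0.12,-0.03,0.03,0,0.03],[-0.05,-0.17,-0.03,0.04,0,0.04],[-0.06,-0.22,-0.03,0.05,0,0.05],[-0.07,-0.27,-0.03,0.06,0,0.07],[-0.08,-0.32,-0.03,0.08,0,0.08],[-0.08,-0.37,-0.03,0.09,0,0.1],[-0.08,-0.41,-0.03,0.1,0,0.11],[-0.08,-0.43,-0.03,0.1,0,0.11]],
])

```text
clock: 11.97
tool_pos: [0.4287, -0.0031, 0.4413]
eef_rot: [0.036, 0.939, -0.014, 0.341]
contact_force: [-1.0, -0.4, -1.0]
opening: 0.336
finger_force: 25.0
```

>>> play_rows([
  [[0.0,-0.03,0.01,0.01,0,0.01],[-0.01,-0.07,0.02,0.02,0,0.02],[-0.01,-0.12,0.03,0.03,0,0.03],[-0.01,-0.17,0.05,0.04,0,0.04],[-0.01,-0.22,0.07,0.05,0,0.05],[-0.02,-0.27,0.08,0.06,0,0.07],[-0.02,-0.32,0.1,0.08,0,0.08],[-0.02,-0.36,0.11,0.09,0,0.1],[-0.02,-0.39,0.12,0.09,0,0.11],[-0.02,-0.39,0.12,0.09,0,0.11]],
])

```text
clock: 12.8
tool_pos: [0.4605, -0.2021, 0.4009]
eef_rot: [0.071, 0.937, -0.026, 0.34]
contact_force: [0.1, -0.4, -1.2]
opening: 0.336
finger_force: 25.0
```

```bash
python3 - <<'E'
from pl import *
st=get_state(); print(st["q"],st["opening"]); move(t+[0,0,.12],r)
E
```

```text
[ 0.507  0.501 -0.209  2.24   3.262  0.276 -1.491] 0.33635384144675734
12.8 row [0.071, -0.194, 0.186, -0.015, -0.005, -0.018] rows>=3.3
```

>>> play_rows([
  [[0.01,-0.02,0.02,0,0,0],[0.02,-0.05,0.05,0,0,0],[0.03,-0.08,0.08,-0.01,0,-0.01],[0.04,-0.11,0.11,-0.01,0,-0.01],[0.05,-0.14,0.14,-0.01,0,-0.02],[0.06,-0.17,0.17,-0.015,0,-0.02],[0.07,-0.19,0.185,-0.015,0,-0.02],[0.07,-0.194,0.186,-0.015,0,-0.02],[0.07,-0.194,0.186,-0.015,0,-0.02]],
])

```text
clock: 13.55
tool_pos: [0.4791, -0.2987, 0.308]
eef_rot: [0.062, 0.938, -0.022, 0.34]
contact_force: [-0.9, 0.1, -1.0]
opening: 0.33
finger_force: 25.0
```

```bash
python3 - <<'E'
from pl import *
st=get_state(); print(st["q"],st["opening"],st["contact_force"]); move(t+[0,0,.12],r)
R0=R.from_quat(st["eef_rot"]); P=st["tool_pos"]+R0.apply([0,0,.154]); S_,T_=snapshot("scene"),snapshot("top")
J=P+[0,0,.017]; B=P-[0,0,.061]
print("J,B",J,B); x0,y0,x1,y1=280,60,400,180; X0,Y0,X1,Y1=340,170,460,290
print("scene J,B,cup",[(proj(S_,k)) for k in (J,B,fl)],"top",[(proj(T_,k)) for k in (J,B,fl)])
cv2.imwrite("pics/hov.png",np.hstack([cv2.resize(S_["pixels"][y0:y1,x0:x1],(400,400),interpolation=cv2.INTER_CUBIC),cv2.resize(T_["pixels"][Y0:Y1,X0:X1],(400,400),interpolation=cv2.INTER_CUBIC)]))
E
```

```text
[ 0.713  0.745 -0.262  2.125  3.436  0.365 -1.436] 0.3295448556172968 [-0.903  0.124 -0.995]
13.55 row [0.002, -0.008, 0.001, 0.01, -0.006, 0.011] rows>=0.1
J,B [ 0.577 -0.312  0.207] [ 0.577 -0.312  0.129]
scene J,B,cup [array([335.125,  68.471]), array([332.075,  90.982]), array([329.029, 119.573])] top [array([420.815, 225.864]), array([411.925, 228.011]), array([402.054, 231.193])]
```

View pics/hov.png

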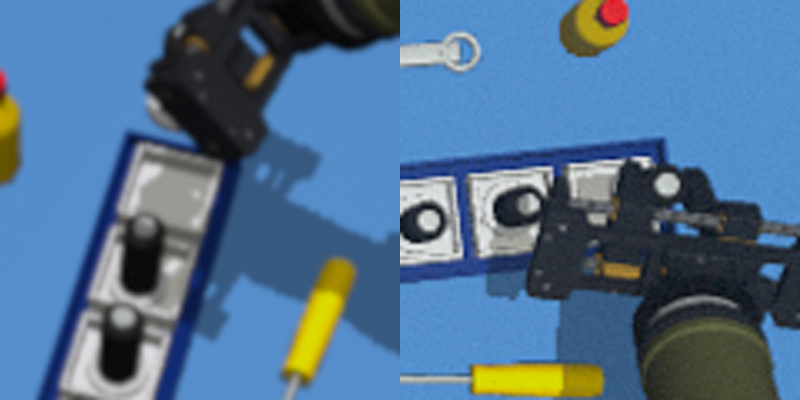

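```bash
python3 - <<'E'
from pl import *
S_,T_=snapshot("scene"),snapshot("top")
for nm,s,w in(("scene0",S_,(90,230,275,360)),("top0",T_,(200,270,285,430))):
    im=cv2.imread(f"pics/{nm}.png"); hsv=cv2.cvtColor(im,cv2.COLOR_BGR2HSV); m=cv2.inRange(hsv,(108,120,20),(130,255,130)); k=np.zeros_like(m); k[w[0]:w[1],w[2]:w[3]]=m[w[0]:w[1],w[2]:w[3]]
    c=max(cv2.findContours(cv2.morphologyEx(k,cv2.MORPH_CLOSE,np.ones((3,3))),0,2)[0],key=cv2.contourArea)
    for z in (.016,.0): 
        rc=cv2.minAreaRect(np.array([onz(s,p[0],z)[:2] for p in c]).astype(np.float32)); a=np.radians(rc[2]); print(nm,z,rc,"end cup",np.array(rc[0])+.114*np.array([np.sin(a),-np.cos(a)]))
print(onz(T_,(419.9,225.0),.207), fk(get_state()["q"])[0])
E
```

```text
scene0 0.016 ((0.562199056148529, -0.20003797113895416), (0.0900910273194313, 0.32746484875679016), 5.065550804138184) end cup [ 0.572 -0.314]
scene0 0.0 ((0.5645186901092529, -0.209088534116745), (0.091423898935318, 0.33230966329574585), 5.065546989440918) end cup [ 0.575 -0.323]
top0 0.016 ((0.566876232624054, -0.20201948285102844), (0.08943873643875122, 0.3219316601753235), 5.063576698303223) end cup [ 0.577 -0.316]
top0 0.0 ((0.5676125288009644, -0.20446643233299255), (0.0904892310500145, 0.3257129192352295), 5.063577651977539) end cup [ 0.578 -0.318]
[ 0.579 -0.31   0.207] [ 0.48  -0.297  0.309]
```

```bash
sed -i 's/fl=np.array.*; r=/fl=np.array([.5755,-.317,.008]); r=/' pl.py; python3 - <<'E'
from pl import *
print(t); move(t+[0,0,.12],r); move(t+[0,0,.06],r); move(t+[0,0,.007],r); print(r.inv().apply([0,0,1]))
E
```

```text
[ 0.477 -0.303  0.187]
13.75 row [0.006, -0.012, 0.002, 0.013, -0.001, 0.017] rows>=0.2
13.75 row [0.083, -0.012, 0.094, 0.013, -0.001, 0.017] rows>=1.5
13.75 row [0.151, -0.012, 0.175, 0.013, -0.001, 0.017] rows>=2.8
[-0.643 -0.    -0.766]
```

>>> play_rows([
  [[0.006,-0.012,0.002,0.013,0,0.017],[0.02,-0.012,0.02,0.013,0,0.017],[0.04,-0.012,0.043,0.013,0,0.017],[0.06,-0.012,0.067,0.013,0,0.017],[0.08,-0.012,0.09,0.013,0,0.017],[0.1,-0.012,0.115,0.013,0,0.017],[0.12,-0.012,0.138,0.013,0,0.017],[0.133,-0.012,0.154,0.013,0,0.017],[0.143,-0.012,0.165,0.013,0,0.017],[0.151,-0.012,0.175,0.013,0,0.017],[0.151,-0.012,0.175,0.013,0,0.017],[0.151,-0.012,0.175,0.013,0,0.017]],
])

```text
clock: 14.75
tool_pos: [0.4772, -0.3044, 0.1931]
eef_rot: [0.067, 0.938, -0.024, 0.341]
contact_force: [0.2, 0.4, -1.0]
opening: 0.333
finger_force: 24.9
```

```bash
python3 - <<'E'
from pl import *
st=get_state(); print(st["tool_pos"],st["contact_force"],st["moment"],st["opening"]); move(t,r); move(t+[0,0,.002],r)
S_,T_=snapshot("scene"),snapshot("top")
x0,y0,x1,y1=280,80,380,180; X0,Y0,X1,Y1=340,180,440,280
cv2.imwrite("pics/low.png",np.hstack([cv2.resize(S_["pixels"][y0:y1,x0:x1],(400,400),interpolation=cv2.INTER_CUBIC),cv2.resize(T_["pixels"][Y0:Y1,X0:X1],(400,400),interpolation=cv2.INTER_CUBIC)]))
E
```

```text
[ 0.477 -0.304  0.193] [ 0.205  0.379 -1.033] [0.173 0.623 0.034] 0.33342002733432147
14.75 row [0.008, 0.002, 0.01, -0.003, -0.003, -0.003] rows>=0.1
14.75 row [0.005, 0.002, 0.006, -0.003, -0.003, -0.003] rows>=0.1
```

View pics/low.png

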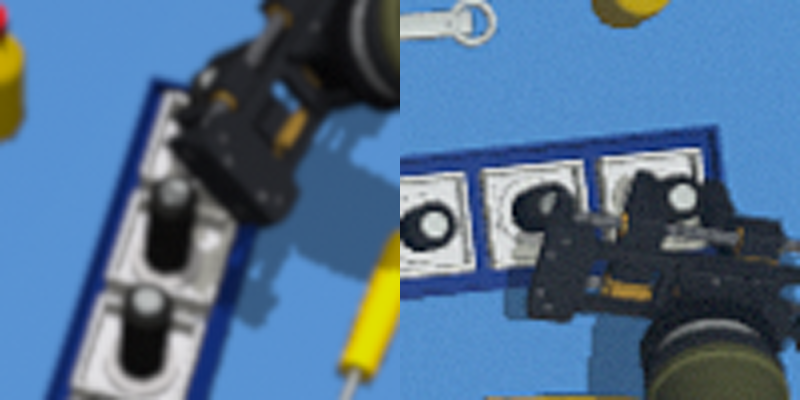

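>>> play_rows([
  [[0.001,0,0.0015,0,0,0],[0.002,0,0.003,0,0,0],[0.003,0,0.004,0,0,0],[0.004,0,0.005,0,0,0],[0.005,0,0.006,0,0,0],[0.005,0,0.006,0,0,0],[0.005,0,0.006,0,0,0]],
])

```text
clock: 15.43
tool_pos: [0.477, -0.3044, 0.1889]
eef_rot: [0.067, 0.938, -0.024, 0.34]
contact_force: [0.4, -0.3, -0.7]
opening: 0.332
finger_force: 24.9
```

```bash
python3 - <<'E'
from pl import *
st=get_state(); print(st["tool_pos"],st["contact_force"],st["moment"],st["opening"])
E
```

```text
[ 0.477 -0.304  0.189] [ 0.418 -0.332 -0.719] [0.176 0.631 0.02 ] 0.3320087427449398
```

Step down a little at a time until contact.

>>> play_rows([
  [[0.001,0,0.001,0,0,0],[0.0015,0,0.002,0,0,0],[0.0015,0,0.002,0,0,0]],
])

```text
clock: 15.68
tool_pos: [0.4773, -0.3045, 0.1885]
eef_rot: [0.066, 0.937, -0.025, 0.341]
contact_force: [-2.7, -0.1, 5.6]
opening: 0.334
finger_force: 24.9
```

>>> play_rows([
  [[0.001,0,0.001,0,0,0],[0.0015,0,0.002,0,0,0],[0.0015,0,0.002,0,0,0]],
])

```text
clock: 15.93
tool_pos: [0.4774, -0.3046, 0.1882]
eef_rot: [0.066, 0.937, -0.025, 0.342]
contact_force: [-6.2, 1.1, 12.7]
opening: 0.335
finger_force: 25.0
```

>>> play_rows([
  [[-0.0015,0,-0.002,0,0,0],[-0.0015,0,-0.002,0,0,0],[-0.0015,0,-0.002,0,0,0]],
], squeeze=5)

```text
clock: 16.18
tool_pos: [0.4774, -0.3046, 0.1883]
eef_rot: [0.067, 0.937, -0.025, 0.341]
contact_force: [-2.7, -0.2, 6.1]
opening: 0.338
finger_force: 5.0
```

>>> play_rows([
  [[0,0,0,0,0,0],[0,0,0,0,0,0],[0,0,0,0,0,0],[0,0,0,0,0,0],[0,0,0,0,0,0]],
], claw=0.45)

```text
clock: 16.6
tool_pos: [0.4771, -0.3043, 0.1875]
eef_rot: [0.067, 0.938, -0.024, 0.34]
contact_force: [-1.1, 0.4, -1.8]
opening: 0.549
finger_force: 0.0
```

>>> play_rows([
  [[0,0,-0.01,0,0,0],[0,0,-0.03,0,0,0],[0,0,-0.06,0,0,0],[0,0,-0.09,0,0,0],[0,0,-0.12,0,0,0],[0,0,-0.16,0,0,0],[0,0,-0.2,0,0,0],[-0.03,0,-0.24,0,0,0],[-0.06,0,-0.28,0,0,0],[-0.08,0,-0.3,0,0,0],[-0.08,0,-0.3,0,0,0],[-0.08,0,-0.3,0,0,0]],
])

```text
clock: 17.6
tool_pos: [0.4117, -0.2952, 0.3295]
eef_rot: [0.066, 0.937, -0.025, 0.341]
contact_force: [-0.0, -0.6, 0.8]
opening: 0.551
finger_force: 0.0
```

```bash
python3 - <<'E'
from pl import *
st=get_state(); print(st["tool_pos"],st["contact_force"])
S_,T_=snapshot("scene"),snapshot("top")
cv2.imwrite("pics/end.png",np.hstack([cv2.resize(S_["pixels"][70:230,230:400],(425,400),interpolation=cv2.INTER_CUBIC),cv2.resize(T_["pixels"][160:310,290:430],(373,400),interpolation=cv2.INTER_CUBIC)]))
E
```

```text
[ 0.412 -0.295  0.329] [-0.015 -0.617  0.761]
```

View pics/end.png

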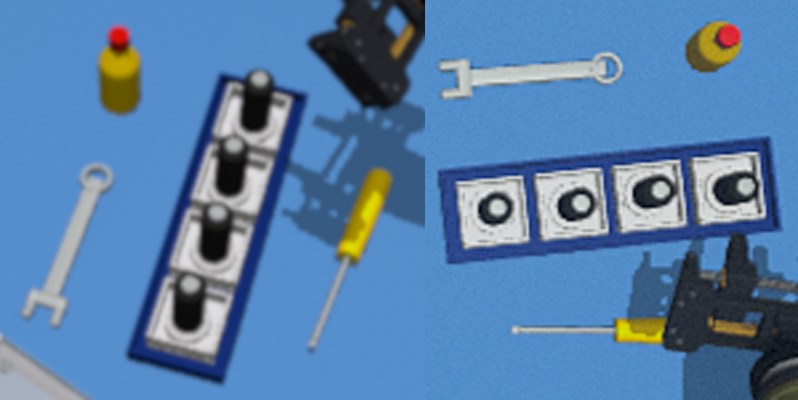

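The picture shows all four rollers upright in their cups; the new one is in the end cup, at scene (258,90) and top (740,187). The gripper is clear and nothing else has moved.

```bash
python3 -c "
from plant import *
print(finish_job())"
```

```text
the job is handed in; nothing more can be done
None
```

The roller was lifted off the stand, brought out through the port with no contact force showing at any check, and set upright, flange down, in the empty end cup; the job is handed in at about 18 s of the 51 s allowed.

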